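# Free the label printer and lift out its cassette

### The arm

A 7-joint arm with a two-finger parallel gripper is mounted at the origin on the work surface. World frame = base frame: x ahead of the robot, y to its left, z up, the work surface at z = 0. Lengths are in m, angles in rad, forces in N, time in s.
With the tool pointing down it reaches from about 0.4 to 0.9 m from the base axis. Payload 5.6 kg.
Tool frame: the origin (TCP) lies midway between the tips of the shut fingers; the grasp point (between the pads) lies 19 mm behind it; z points along the fingers, y is the line along which they close (so a half turn about z gives the same grasp; the last joint's range is limited). The gripper opens to 92 mm and grips with 3 to 60 N. Pads are 20 mm wide; open, the fingers measure 128 mm over their backs; the gripper's body (75 mm by 189 mm) begins 69 mm behind the grasp point.
Start: joints at [1.291, 0.468, -0.012, 1.603, 0.006, 1.071, -0.056], TCP at [0.152, -0.632, 0.215] pointing down, gripper open.
Joint ranges: [-2.53, 2.53], [-0.31, 2.02], [-1.57, 1.55], [0.28, 2.44], [-1.29, 4.43], [0.15, 1.84], [-2.92, 2.92]. Speed limits (rad/s): [2.57, 2.57, 3.14, 3.14, 3.14, 3.14, 3.14].

### API

Orientations are given as a 3x3 rotation matrix whose columns are the frame's x, y, z axes.
In Python, from station import env, effector, solver, viewer, workorder, search_frame, tip_of gives the robot as it stands. Calls block until the motion is done:
- env.reach(position, orientation): joint-space move of the TCP to a pose.
- env.movel(position, frame=None, rate=0.15): straight line of the TCP; frame=None keeps the orientation; rate is the mean speed in m/s.
- env.goto_joints(angles): joint-space move.
- effector.release() and effector.grasp(squeeze=None): open the fingers fully, or close them until they stop; squeeze is the grip in N (None keeps the last).
- env.pause(seconds).
- solver.inverse_kinematics(position, orientation): joint angles nearest the present ones, or None.
- env.sense(): the state.
- viewer.read_camera(name): name is "side" or "top" or "wrist"; returns (picture, depth): 480x640x3 uint8, red, green, blue; 480x640 float32, m along the optical axis (not along the pixel's ray), 0 where there is no reading.
- viewer.camera_info(name): a dict with "intrinsics" (3x3 intrinsics, pixels), "dist_coeffs" ([k1, k2, p1, p2, k3] as OpenCV has them; the pictures are not rectified), "eye" and "rotation" of the camera in the world; the wrist camera has in their place "T_tool_cam" (4x4, takes a point from camera to tool coordinates, whose origin is the TCP and whose axes are the flange's). Camera axes: x right, y up, looking along -z (the intrinsics and any distortion apply to the point x, -y, -z); pixel columns grow to the right and rows downward; lengths in m; the calibration is good to about 2 mm. A picture is of the moment at which its call begins: read the wrist's pose just before it. camera_info takes no time and is no camera call.
A pose or a line that the arm cannot do raises env.PlanningError and nothing moves.
- workorder.finish_job(): hands the job in; it is judged then, once.
Trained networks look in the newest picture that a camera, given by its name, has taken for a name from the list of things; names that differ only in an ending like _2 or _b are one class to them, and where a whole thing is asked for, a point or a joint stands for the part that bears it (a point fixed in the world has none). Each returns a list of dicts, best first, with "score" (0 to 1); they miss things now and then, are a little off and sometimes report something else, mostly with a low value. They report only what shows in the picture. A call takes as long as a camera call. They do not tell look-alikes from the thing itself.
- search_frame(camera, name): "at" ([x, y, z] in m, in world coordinates, good to about 4 mm: the middle of the surface that is visible of it).
- tip_of(camera, name): "at" ([x, y, z] in m, in world coordinates, good to about 4 mm: a listed point, or the origin of a listed thing).
The state is a dict: "t": time; "joint_positions": joint angles; "joint_velocities": joint speeds; "tau": joint torques, N m; "ee_pos": TCP position; "tcp_rot": TCP orientation; "wrist_force": force on the tool from outside, world axes, zero at the start; "moment": the same for the moment, N m; "gripper_width": finger opening in m; "grasp_force": force on a finger pad.
Only numpy, scipy, OpenCV 4.12 (cv2) and the standard library are available. Lean on these libraries where they do the work, as an engineer would, in place of code of your own. Each camera call takes 0.05 s, during which the arm holds its last target. There are 200 camera calls.

### The job

The label roll is due for changing: take the tablet that is leaning across the label printer and lean it, screen outwards, against the side of the small steel pan of biscuit shells, where it must stay propped by itself. Then pinch the two orange side catches of the label cassette together, lift the cassette straight up out of the printer, and finish while still holding it pinched, upright and still in the air, completely clear of the printer. Do not let the tablet fall over, and leave the other things on the bench where they are.

Things in the scene. Friction and masses are not known exactly. Their poses are not given: they have to be found in the camera images.
- printer: White label printer, 200 deep (x) x 150 wide (y) x 115 high to its deck, fixed, facing the robot within 0.3 rad. Origin: centre of its underside; x to its rear, z up. At its rear (x = 25 to 100 mm) a console with a sloping screen rises to 146 mm. The cassette bay opens upward in the deck: 86 mm (x) by 68 (y), centred 37 mm in front of the origin, its floor 30 mm above the bench.
- cassette: Black cassette with a white paper roll, 0.3 kg, seated in the printer's bay, 85 mm deep. Origin: centre of its underside; z up, y across the printer. Base 82 x 63 mm; its two orange catches rise 130 mm, 45 above the deck, with a 17 mm high black block between them. A tooth on each catch hooks under the bay's rim: only with both pressed in can it be lifted, straight up.
- left_catch (a joint): Orange catch on the cassette's +y side: an upright paddle 30 mm wide (x), its outer face 31 mm from the cassette's middle when free. Joint value: how far it is pressed inwards, 0 free to 0.006 m at its stop; spring about 2.5 N at first, 5.5 N at the stop; released by about 0.004.
- right_catch (a joint): The same on the cassette's -y side, pressed towards +y. The two catches are 62 mm apart over their outer faces when free and 50 mm when both are at their stops, where they bear the cassette rigidly.
- left_pad (a point): Point on the outer face of the left catch at the height to pinch it: 112 mm above the cassette's underside, 18 mm below the top of the catch, 27 mm above the printer's deck.
- right_pad (a point): The same point on the right catch.
- tablet: Tablet in a dark blue rubber case, 230 tall (own z) x 150 wide (own y) x 13 thick (own x), 0.45 kg, standing on its lower edge on the bench and leaning back 0.35 rad on the printer's front top edge. Origin: middle of the lower edge; z runs up the slab, x out of its back; the screen faces -x. The top 100 mm is free to pinch. A lean of 0.2 to 0.4 rad from upright stays put; flatter may slip.
- tablet_top (a point): Middle of the tablet's top edge, 230 mm along its own z from its origin.
- pan: Small stainless pan full of black biscuit shells, heavy, does not move. 162 mm (x) x 176 mm (y) over its lip, which is its widest part; lip at 100 mm above the bench, all round. Origin: centre of its underside, z up; its long side faces the robot to within about 0.35 rad. The shells lie below the lip.
- pan_lip (a point): Middle of the edge of the pan's lip on the side towards the robot, 100 mm above the bench, 81 mm from the pan's middle.
- biscuit0: Black sandwich biscuit, 43 mm across, 26 high, standing flat; origin at the centre of its underside. Leave it.
- biscuit1: Another such biscuit. Leave it.
- biscuit2: Another such biscuit. Leave it.
- spare_roll: Spare white label roll standing on end, 68 mm across, 33 high, origin at the centre of its underside. Leave it.
- spatula: Red spatula lying on the bench on the left, about 28 cm long. Leave it.
- palette_knife: Palette knife with a black handle lying on the right, about 28 cm long. Leave it.
- colour_bottle: Red food-colour bottle, 38 mm across, 85 high, standing upright. Leave it.
Not all that is in view belongs to the job. There is more than one size of the cassette; the job needs the larger.

How it is judged:
On the way, in this order (a step that is already met when the one before it is completed fails the run):
1. the tablet leans by itself against the pan, released and clear of the printer (angle between tablet's own z axis and vertical between 0.12 and 0.7 rad and angle between tablet's own y axis and vertical between 1.45 and 1.69 rad and height (world z) of tablet below 0.025 m and contact force between tablet and pan above 0.2 N and x of pan in the frame of tablet above 0 m and contact force between tablet and printer below 0.05 N and contact force between tablet and the arm below 0.1 N and contact force between tablet and the fingers below 0.1 N and linear speed of tablet below 0.03 m/s), for 0.3 s.
2. both catches are pinched in with the cassette still in its bay (value of joint each of left_catch, right_catch above 0.0035 m and height (world z) of cassette below 0.06 m), for 0.1 s.
At the end, for the whole second after the job is handed in: Tablet at rest on its lower edge, leaning back 0.12 to 0.7 rad against the pan, touched by nothing else. Cassette still and upright (0.35 rad) in the fingers, both catches pressed over 3.5 mm, its underside over 130 mm above the bench, touching neither printer, pan nor tablet (all of step 1 and value of joint each of left_catch, right_catch above 0.0035 m and height (world z) of cassette above 0.13 m and angle between cassette's own z axis and vertical below 0.35 rad and contact force between cassette and the fingers above 2 N and linear speed of cassette below 0.03 m/s and angular speed of cassette below 0.3 rad/s and contact force between cassette and printer below 0.05 N and contact force between cassette and pan below 0.05 N and contact force between cassette and tablet below 0.05 N); the arm keeps its last pose, push and grip.
It fails at once if the tablet falls over (angle between tablet's own z axis and vertical above 1.2 rad).
It fails at once if another thing on the bench is moved by more than 30 mm (distance of any of biscuit0, biscuit1, biscuit2, spare_roll, spatula, palette_knife, colour_bottle from where it was at the start of the episode above 0.03 m).
It also fails if it takes over 61 s, if anything falls off the work surface, if the arm or the gripper's body presses on something with over 40 N, if the wrist force passes 120 N, or if a joint passes its speed limit or range.

## Working session

There is one attempt and no reset: what is moved stays moved. The work goes in short steps, each a Python script; the robot and the scene stay as the last script left them, time stands still between calls to the robot, and variables do not carry over. Pictures are saved under pics/ and viewed, at most 10 in all, crops included, and the job is handed in when it is done.

```bash
ls; mkdir -p pics
python3 - <<'E'
from station import *
import cv2,numpy as np
for c in("top","side"):
    p,d=viewer.read_camera(c); cv2.imwrite(f"pics/{c}0.png",p[:,:,::-1]); np.savez(f"pics/{c}0.npz",p=p,d=d)
    i=viewer.camera_info(c); print(c,i)
    for n in("printer","cassette","tablet","pan"):
        print(c,n,[(np.round(r["at"],3).tolist(),round(r["score"],2)) for r in search_frame(c,n)][:3])
    for n in("printer","cassette","left_pad","right_pad","tablet","tablet_top","pan","pan_lip"):
        print(c,"tip",n,[(np.round(r["at"],3).tolist(),round(r["score"],2)) for r in tip_of(c,n)][:3])
print(env.sense()["t"])
E
```

```text
pics
top {'intrinsics': array([[446.98555702,   0.        , 312.3927195 ],
       [  0.        , 446.98555702, 239.15789145],
       [  0.        ,   0.        ,   1.        ]]), 'dist_coeffs': array([-0.09645802,  0.        ,  0.        ,  0.        ,  0.        ]), 'eye': array([0.37876126, 0.01794605, 1.24550903]), 'rotation': array([[-0.01876067,  0.98903477, -0.14648637],
       [-0.99973965, -0.01665357,  0.01559755],
       [ 0.012987  ,  0.14674086,  0.98908971]])}
top printer [([0.701, 0.203, 0.12], 0.58), ([0.405, 0.03, 0.026], 0.43), ([0.33, -0.32, 0.023], 0.19)]
top cassette [([0.63, 0.235, 0.128], 0.93), ([0.638, 0.404, 0.05], 0.85)]
top tablet [([0.56, 0.235, 0.14], 0.95), ([0.624, 0.211, 0.144], 0.67)]
top pan [([0.626, -0.308, 0.082], 0.57)]
top tip printer [([0.672, 0.23, 0.001], 0.92), ([0.333, -0.323, 0.0], 0.16)]
top tip cassette [([0.628, 0.237, 0.027], 0.83), ([0.646, 0.407, -0.001], 0.74)]
top tip left_pad [([0.64, 0.264, 0.142], 0.58)]
top tip right_pad [([0.625, -0.31, -0.001], 0.55), ([0.621, 0.209, 0.142], 0.38), ([0.641, 0.432, 0.078], 0.38)]
top tip table
[... 735 characters left out ...]
276, 0.114], 0.63)]
side cassette [([0.647, 0.263, 0.122], 0.66), ([0.64, 0.42, 0.047], 0.58)]
side tablet [([0.554, 0.246, 0.131], 0.7)]
side pan [([0.621, -0.288, 0.075], 0.59)]
side tip printer [([0.667, 0.236, -0.0], 0.87)]
side tip cassette [([0.645, 0.414, 0.002], 0.74), ([0.669, 0.236, 0.002], 0.37)]
side tip left_pad [([0.654, 0.393, 0.078], 0.38), ([0.638, 0.269, 0.141], 0.37)]
side tip right_pad [([0.641, 0.433, 0.077], 0.44), ([0.493, -0.495, 0.002], 0.15)]
side tip tablet [([0.519, 0.252, 0.004], 0.63), ([0.33, -0.327, 0.001], 0.53)]
side tip tablet_top [([0.595, 0.23, 0.215], 0.78)]
side tip pan [([0.627, -0.309, -0.004], 0.88)]
side tip pan_lip [([0.544, -0.32, 0.1], 0.85)]
1.3
```

View pics/top0.png

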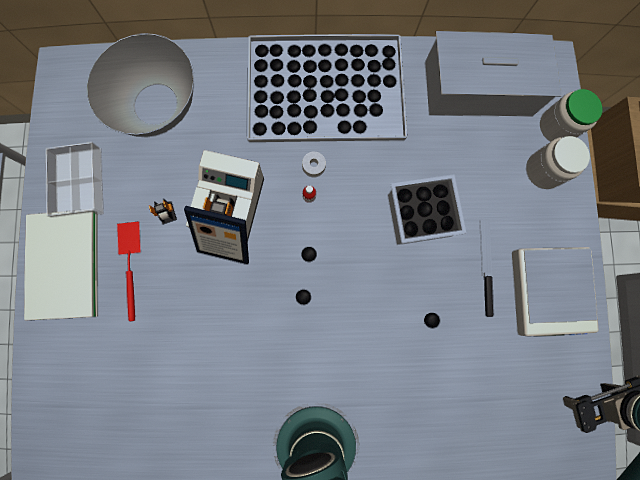

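View pics/side0.png

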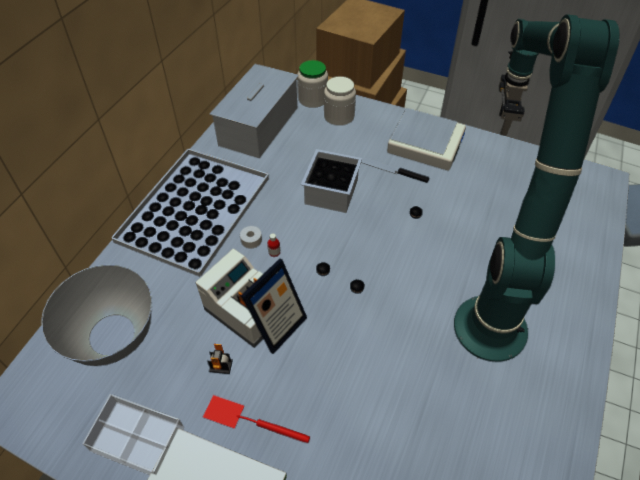

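The top view shows the tablet at px (218,235) across the white printer (225,190), the pan with shells at (427,208), the biscuits at (308,254), (303,297) and (432,320), and the bottle and spare roll at about (310,175). 

There are two cassette candidates: one in the printer bay at (218,203) and a small one standing free at (162,210). The printer one fits, since it is seated in the bay and its pads are at 0.142 m. I'll confirm that with a crop once the tablet is gone, and refine the geometry from depth now.

```bash
cat > h.py <<'E'
from station import *
import cv2,numpy as np
def cloud(c,p,d,R=None,eye=None):
    i=viewer.camera_info(c); K=i["intrinsics"]
    v,u=np.nonzero(d>0); z=d[v,u]
    n=cv2.undistortPoints(np.c_[u,v].astype(np.float64)[:,None],K,i["dist_coeffs"])[:,0]
    P=np.c_[n[:,0]*z,-n[:,1]*z,-z]
    return P@(i["rotation"] if R is None else R).T+(i["eye"] if eye is None else eye),p[v,u]
def frame(yaw,lean,flip=1):
    h=np.array([np.cos(yaw),np.sin(yaw),0]); k=np.array([0,0,1.])
    tz=h*np.sin(lean)+k*np.cos(lean); tx=h*np.cos(lean)-k*np.sin(lean); ty=np.cross(tz,tx)
    Y=flip*tx; Z=-tz
    return np.c_[np.cross(Y,Z),Y,Z],tx,ty,tz   # tool rotation, tablet axes
E
python3 - <<'E'
from h import *
for c in("top","side"):
    f=np.load(f"pics/{c}0.npz"); X,C=cloud(c,f["p"],f["d"])
    m=(abs(X[:,0]-.625)<.13)&(abs(X[:,1]+.308)<.13)&(abs(X[:,2]-.1)<.006)
    r=cv2.minAreaRect((X[m,:2]*1000).astype(np.float32)); print(c,"pan",m.sum(),r,np.median(X[m,2]))
    # tablet plane
    m=(abs(X[:,0]-.555)<.06)&(abs(X[:,1]-.24)<.1)&(X[:,2]>.02)&(X[:,2]<.225)
    Q=X[m]
    rng=np.random.default_rng(0);best=(0,)
    for _ in range(300):
        a,b,e=Q[rng.choice(len(Q),3,False)]; n=np.cross(b-a,e-a); n/=np.linalg.norm(n)+1e-9
        k=abs((Q-a)@n)<.003
        if k.sum()>best[0]: best=(k.sum(),k)
    q=Q[best[1]]; n=np.linalg.svd(q-q.mean(0),full_matrices=False)[2][2]; n*=-np.sign(n[0])
    b=-n; yaw=np.arctan2(b[1],b[0]); lean=np.arcsin(-b[2]); _,tx,ty,tz=frame(yaw,lean)
    o=np.array([.52,.25,0]); s=(q-o)@ty; w=(q-o)@tz
    print(c,"tab",len(Q),best[0],"yaw",yaw,"lean",lean,"y",np.percentile(s,[.5,99.5]),"z",np.percentile(w,[.5,99.5]),"x",np.median((q-o)@tx))
    m=(abs(X[:,0]-.68)<.13)&(abs(X[:,1]-.23)<.13)&(abs(X[:,2]-.146)<.006)&(X[:,0]>.68)
    print("console",m.sum(),cv2.minAreaRect((X[m,:2]*1000).astype(np.float32)))
E
```

```text
top pan 968 ((627.546630859375, -308.6443786621094), (164.874755859375, 176.57875061035156), 7.918065071105957) 0.0997590959839092
top tab 2632 2179 yaw -0.25504040766552355 lean 0.35965882672010147 y [-0.07387205  0.07349686] z [0.02021489 0.23241004] x -0.011766515467055812
console 1125 ((735.7066040039062, 212.74395751953125), (150.8770751953125, 56.69607162475586), 74.27033996582031)
side pan 471 ((626.2377319335938, -306.557861328125), (163.8485565185547, 185.89329528808594), 7.324817657470703) 0.09879072234615349
side tab 3542 2470 yaw -0.2671536638116173 lean 0.35422398248008197 y [-0.06948876  0.07789497] z [0.01914641 0.23229675] x -0.010482931655802859
console 787 ((734.1924438476562, 215.00399780273438), (151.13514709472656, 57.372169494628906), 74.622314453125)
```

```bash
cat >> h.py <<'E'
G=.193
def tgt(o,yaw,lean,flip,back=0,up=0):
    R,tx,ty,tz=frame(yaw,lean,flip)
    return np.array(o)+tz*(G+back)+[0,0,up],R
O1=np.array([.5165,.2515,.003]); Y1,L1=-.26,.355
Yp=.137; hp=np.array([np.cos(Yp),np.sin(Yp),0]); L2=.30
O2=np.array([.627,-.308,0])-hp*(.081+.1*np.tan(L2)+.0065*np.cos(L2))+[0,0,.002]
E
python3 - <<'E'
from h import *
print(O2)
for f in(1,-1):
    for n,(p,R) in {"pre":tgt(O1,Y1,L1,f,.09),"g":tgt(O1,Y1,L1,f),"lift":tgt(O1,Y1,L1,f,0,.11),
      "over":tgt(O2-hp*.03,Yp,L2,f,0,.11),"dn":tgt(O2,Yp,L2,f),"ret":tgt(O2,Yp,L2,f,.09)}.items():
        q=solver.inverse_kinematics(p,R); print(f,n,p.round(3),None if q is None else np.round(q,2))
E
```

```text
[ 0.50996367 -0.32413505  0.002     ]
1 pre [0.612 0.226 0.268] [ 0.16  0.79 -0.88  1.24  0.31  1.59 -0.91]
1 g [0.581 0.234 0.184] [ 0.18  0.82 -0.87  1.4   0.34  1.41 -0.94]
1 lift [0.581 0.234 0.294] [ 0.2   0.75 -0.96  1.29  0.31  1.6  -0.96]
1 over [ 0.537 -0.32   0.296] [ 0.66  0.55 -0.39  1.36  0.32  1.55  0.37]
1 dn [ 0.566 -0.316  0.186] [ 0.62  0.68 -0.38  1.4   0.36  1.4   0.31]
1 ret [ 0.593 -0.313  0.272] [ 0.59  0.65 -0.38  1.24  0.34  1.57  0.34]
-1 pre [0.612 0.226 0.268] [ 0.3   1.   -1.33  1.23  0.64  1.72  2.  ]
-1 g [0.581 0.234 0.184] [ 0.34  1.08 -1.33  1.39  0.71  1.58  1.94]
-1 lift [0.581 0.234 0.294] [ 0.32  0.94 -1.33  1.28  0.57  1.7   1.98]
-1 over [ 0.537 -0.32   0.296] [ 0.32  0.51  0.12  1.39  0.1   1.5  -2.59]
-1 dn [ 0.566 -0.316  0.186] [ 0.26  0.64  0.19  1.43  0.05  1.33 -2.6 ]
-1 ret [ 0.593 -0.313  0.272] [ 0.28  0.62  0.14  1.27  0.07  1.52 -2.61]
```

Run:
```python
from h import *
t=lambda:print(round(env.sense()["t"],2),env.sense()["ee_pos"].round(3) if hasattr(env.sense()["ee_pos"],'round') else env.sense()["ee_pos"],np.round(env.sense()["wrist_force"],1),round(env.sense()["gripper_width"],4),np.round(env.sense()["grasp_force"],1))
p,R=tgt(O1,Y1,L1,1,.09)
env.reach([.48,-.1,.42],R); t()
env.reach(p,R); t()
p,R=tgt(O1,Y1,L1,1); env.movel(p,R,.1); t()
effector.grasp(40); t()
env.movel(p+[0,0,.05],R,.08); t()
pp,d=viewer.read_camera("side"); cv2.imwrite("pics/side1.png",pp[180:420,150:400,::-1].repeat(2,0).repeat(2,1));
```

```text
3.65 [ 0.48  -0.101  0.42 ] [-0.3 -0.5  0.3] 0.0919 0.0
5.08 [0.612 0.224 0.269] [ 0.2 -0.7  0.4] 0.0921 0.0
6.12 [0.582 0.234 0.185] [ 0.3 -0.4  1.3] 0.0919 0.0
7.29 [0.582 0.234 0.184] [ 0.1 -0.1 -1.5] 0.0129 40.0
8.07 [0.581 0.234 0.234] [ 0.6  0.3 -4. ] 0.013 40.0
```

View pics/side1.png

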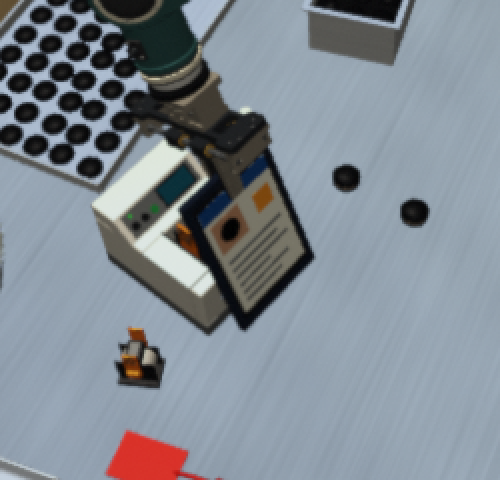

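The tablet is held across its 13 mm thickness and has lifted clear of the printer, with its lower edge in the air at about crop px (240,325). Next I carry it to the pan.

Run:
```python
from h import *
def t():
    s=env.sense();print(round(s["t"],2),np.round(s["ee_pos"],4),np.round(s["wrist_force"],1),round(s["gripper_width"],4));return np.array(s["wrist_force"])
p,R=tgt(O1,Y1,L1,1,0,.12); env.movel(p,R,.12)
p,R=tgt(O2-hp*.02,Yp,L2,1,0,.12); 
try: env.movel(p,R,.25)
except env.PlanningError as e: print(e); env.reach(p,R)
t()
p,R=tgt(O2-hp*.012,Yp,L2,1,0,.012); env.movel(p,R,.1); env.pause(.2); f0=t()
z=.012
while z>-.008:
    z-=.003; p,R=tgt(O2-hp*.012,Yp,L2,1,0,z); env.movel(p,R,.03); f=t()
    if f[2]-f0[2]>2: break
pp,d=viewer.read_camera("side"); X,C=cloud("side",pp,d)
m=(abs(X[:,0]-.53)<.07)&(abs(X[:,1]+.32)<.1)&(X[:,2]>.005)&(X[:,2]<.15); print(m.sum())
cv2.imwrite("pics/side2.png",pp[100:260,250:500,::-1].repeat(3,0).repeat(3,1))
```

```text
11.22 [ 0.547  -0.3179  0.3065] [ 0.  -0.1 -2. ] 0.0131
12.65 [ 0.5548 -0.3181  0.199 ] [ 0.   0.1 -4.4] 0.013
12.9 [ 0.5544 -0.3179  0.1951] [ 0.2  0.  -4.5] 0.0126
13.15 [ 0.5544 -0.3179  0.192 ] [ 0.   0.3 -4. ] 0.0126
13.4 [ 0.5544 -0.318   0.1891] [ 0.1  0.9 -3.3] 0.0131
13.65 [ 0.555  -0.3181  0.1868] [ 0.5 -0.9 -1.2] 0.0127
1429
```

View pics/side2.png

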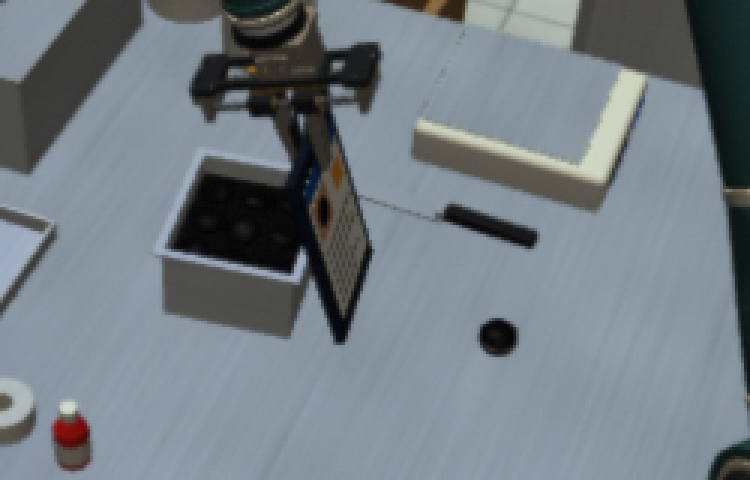

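The tablet is at the pan's robot-side lip with its lower edge at crop px (340,340), screen outwards and touching the bench. I'll push it toward the lip until it makes contact, then release.

Run:
```python
from h import *
def t():
    s=env.sense();print(round(s["t"],2),np.round(s["ee_pos"],4),np.round(s["wrist_force"],1),round(s["gripper_width"],4));return np.array(s["wrist_force"])
f0=t()
for a in np.arange(-.009,.013,.003):
    p,R=tgt(O2+hp*a,Yp,L2,1,0,.001); env.movel(p,R,.04); f=t()
    if (f-f0)@hp<-2.5 and a>-.004: break
effector.release(); env.pause(.5); t()
p,_=tgt(O2+hp*a,Yp,L2,1,.10,.001); env.movel(p,R,.12); t()
for c in("side","top"):
    pp,d=viewer.read_camera(c)
    print(c,[np.round(tip_of(c,n)[0]["at"],3) for n in("tablet","tablet_top") if tip_of(c,n)])
    if c=="side": cv2.imwrite("pics/side3.png",pp[100:260,250:500,::-1].repeat(3,0).repeat(3,1))
t()
```

```text
13.7 [ 0.555  -0.3181  0.1868] [ 1.1  0.4 -0.8] 0.0126
13.95 [ 0.5575 -0.3173  0.187 ] [ 0.5  0.2 -4.8] 0.0129
14.2 [ 0.5606 -0.317   0.1871] [-1.   0.4 -3.1] 0.0129
14.45 [ 0.5637 -0.3166  0.1873] [-0.1  0.3 -4.1] 0.0129
14.7 [ 0.5662 -0.3166  0.1874] [-1.4 -1.1 -2.3] 0.0128
16.42 [ 0.5665 -0.3164  0.1874] [-0.1 -0.3 -0.4] 0.0918
17.4 [ 0.5952 -0.3123  0.2821] [-0.5 -0.1 -0.7] 0.0917
side [array([ 0.509, -0.327,  0.002]), array([ 0.575, -0.319,  0.221])]
top [array([ 0.511, -0.326,  0.002]), array([ 0.577, -0.315,  0.221])]
17.9 [ 0.5957 -0.3123  0.2828] [-0.9 -0.4  0.1] 0.0917
```

View pics/side3.png

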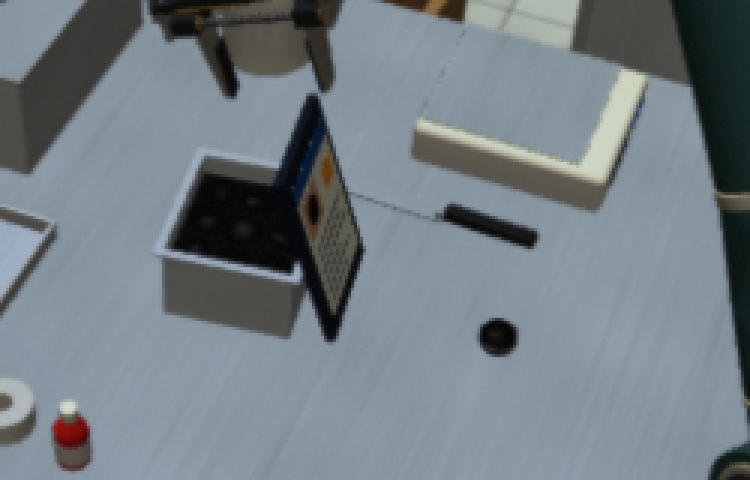

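The tablet is propped on its own, with its bottom at px (330,340) and its back on the pan lip, leaning about 0.29 rad. Now the wrist camera goes over the cassette.

```bash
cat >> h.py <<'E'
Yc=-.268
def down(yaw): return np.c_[[np.cos(yaw),np.sin(yaw),0],[np.sin(yaw),-np.cos(yaw),0],[0,0,-1.]]
E
python3 - <<'E'
from h import *
s=env.sense(); p=np.array(s["ee_pos"]); env.movel(p+[0,0,.1],None,.2)
Rc=down(Yc); 
env.reach([.633,.238,.34],Rc); env.pause(.2)
s=env.sense(); print(s["t"],np.round(s["ee_pos"],4))
pp,d=viewer.read_camera("wrist"); T=np.array(viewer.camera_info("wrist")["T_tool_cam"]); print(T.round(3))
W=np.eye(4); W[:3,:3]=s["tcp_rot"]; W[:3,3]=s["ee_pos"]; W=W@T
np.savez("pics/w.npz",p=pp,d=d,W=W)
X,C=cloud("wrist",pp,d,W[:3,:3],W[:3,3]); C=C.astype(int)
m=(C[:,0]>120)&(C[:,0]>1.5*C[:,1])&(C[:,0]>2*C[:,2])&(X[:,2]>.12)&(X[:,2]<.18)&(abs(X[:,0]-.633)<.08)&(abs(X[:,1]-.238)<.08)
print("orange",m.sum()); Q=X[m]; 
if m.sum():
    yv=np.array([-np.sin(Yc),np.cos(Yc)]);xv=np.array([np.cos(Yc),np.sin(Yc)])
    for g in(1,-1):
        k=g*((Q[:,:2]-[.633,.238])@yv)>0; q=Q[k]; h=q[:,2]>.154
        print(g,k.sum(),h.sum(),"top z",np.percentile(q[:,2],[50,98]),"y",np.percentile(q[h,:2]@yv,[2,50,98])-np.array([.633,.238])@yv,"x",np.percentile(q[h,:2]@xv,[2,98])-np.array([.633,.238])@xv, cv2.minAreaRect((q[h,:2]*1000).astype(np.float32)))
for c in("wrist","top"):
    if c=="top": viewer.read_camera(c)
    for n in("cassette","left_pad","right_pad","printer"): print(c,n,[(np.round(r["at"],4).tolist(),round(r["score"],2)) for r in tip_of(c,n)][:3])
cv2.imwrite("pics/w1.png",pp[:,:,::-1])
E
```

```text
21.05 [0.6333 0.2375 0.34  ]
[[-0.001  0.955  0.296  0.085]
 [ 1.     0.001 -0.     0.001]
 [-0.001  0.296 -0.955 -0.17 ]
 [ 0.     0.     0.     1.   ]]
orange 285
1 154 147 top z [0.1597311  0.16159986] y [0.02695939 0.02860748 0.03037607] x [-0.01620668  0.01100561] ((638.1000366210938, 266.3096008300781), (3.5016489028930664, 28.27814292907715), 73.83531188964844)
-1 131 129 top z [0.15995777 0.16172925] y [-0.03082166 -0.02935008 -0.02769331] x [-0.01494797  0.01203856] ((623.602294921875, 210.23435974121094), (2.911722421646118, 28.273231506347656), 75.48938751220703)
wrist cassette [([0.6241, 0.2417, 0.031], 0.74), ([0.6526, 0.409, -0.0007], 0.56), ([0.6381, 0.2652, 0.1431], 0.36)]
wrist left_pad [([0.6522, 0.3887, 0.0772], 0.83), ([0.6404, 0.2645, 0.1466], 0.68)]
wrist right_pad [([0.6253, 0.2064, 0.1397], 0.9), ([0.6409, 0.4333, 0.0778], 0.83)]
wrist printer [([0.665, 0.2297, -0.0016], 0.96), ([0.7779, -0.0084, 0.0041], 0.47)]
top cassette [([0.6267, 0.2384, 0.0307], 0.53), ([0.623, 0.2106, 0.143], 0.5)]
top left_pad []
top right_pad [([0.6239, 0.2117, 0.1433], 0.56), ([0.6406, 0.4356, 0.0812], 0.34)]
top printer [([0.6703, 0.2287, 0.0002], 0.98)]
```

View pics/w1.png

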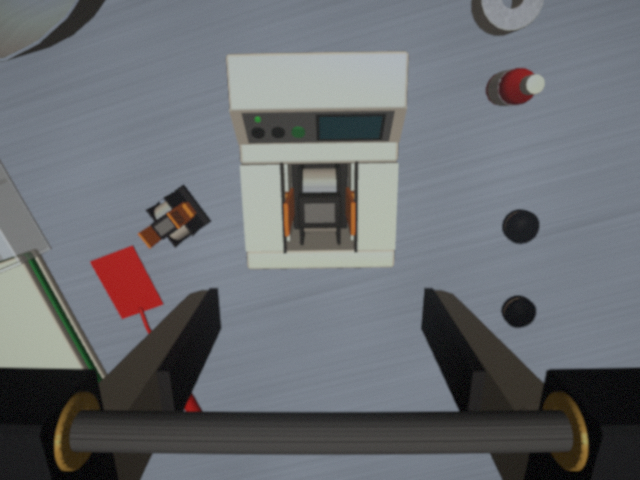

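The wrist view shows the cassette candidates: one seated in the bay with its catches at px (290,215) and (352,215), and the small free-standing one at (172,218). The seated one fits: its catch tops are at 0.160 m (30 + 130 mm) and about 60 mm apart. Confirming it in an enlarged crop.

Run:
```python
import cv2
i=cv2.imread("pics/w1.png")[140:290,130:420]; cv2.imwrite("pics/w1c.png",cv2.resize(i,None,fx=2.7,fy=2.7,interpolation=cv2.INTER_CUBIC))
```

```text
(no output)
```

View pics/w1c.png

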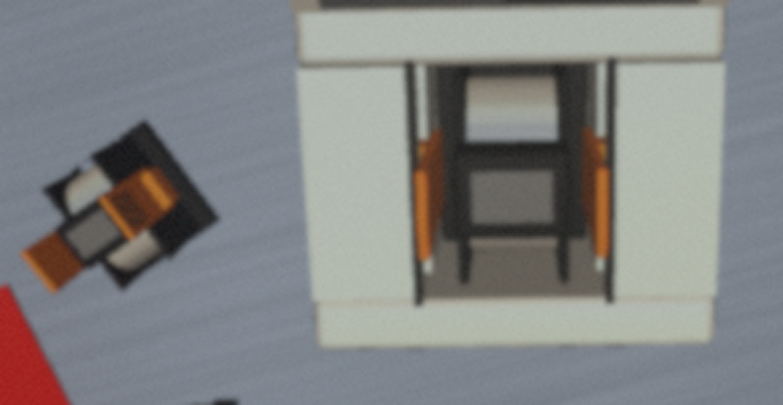

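Confirmed: the larger cassette is in the bay, with its catches at crop px (424,215) and (602,215), and the small one is free at (110,210). Now I descend, pinch and lift.

Run:
```python
from h import *
def t(m):
    s=env.sense();print(m,round(s["t"],2),np.round(s["ee_pos"],4),np.round(s["wrist_force"],1),np.round(s["moment"],2),round(s["gripper_width"],4),np.round(s["grasp_force"],1));return s
R=down(-.262); c=np.array([.6309,.2383,.124])
env.movel(c+[0,0,.06],R,.15); t("pre"); env.movel(c,R,.06); t("at")
effector.grasp(30); env.pause(.4); s=t("pinch")
if .046<s["gripper_width"]<.0535:
    for dz in(.01,.03,.09,.17): env.movel(c+[0,0,dz],R,.06); t(dz)
    env.pause(.5); t("held")
    pp,d=viewer.read_camera("side")
    for n in("cassette","tablet","tablet_top"): print(n,[(np.round(r["at"],3).tolist(),round(r["score"],2)) for r in tip_of("side",n)][:2])
    cv2.imwrite("pics/side4.png",pp[60:420,120:480,::-1].repeat(1,0))
```

```text
pre 22.74 [0.6316 0.2387 0.1852] [-0.4  0.2 -0.5] [0.08 0.04 0.01] 0.0917 0.0
at 23.89 [0.6312 0.2385 0.1245] [-0.4  0.1 -0.4] [ 0.02 -0.01 -0.02] 0.0918 0.0
pinch 25.03 [0.6313 0.2389 0.1245] [0.4 2.2 5.4] [ 0.64 -0.16  0.04] 0.0471 30.0
0.01 25.35 [0.6303 0.238  0.1335] [-0.5  0.7 -3.2] [ 0.63 -0.04  0.11] 0.0474 30.0
0.03 25.83 [0.6314 0.2377 0.1547] [ 0.9  0.3 -3.7] [ 0.31 -0.2   0.05] 0.0474 30.0
0.09 26.98 [0.6306 0.2381 0.2134] [-0.7  0.5 -4.6] [ 0.01 -0.03  0.01] 0.0471 30.0
0.17 28.47 [0.6307 0.2382 0.2935] [ 0.6  0.9 -3.3] [0.01 0.05 0.03] 0.0472 30.0
held 28.97 [0.6309 0.2383 0.294 ] [ 0.1 -0.  -4.2] [ 0.03  0.02 -0.06] 0.0469 30.0
cassette [([0.628, 0.237, 0.199], 0.8), ([0.647, 0.412, -0.0], 0.65)]
tablet [([0.509, -0.327, 0.003], 0.78)]
tablet_top [([0.575, -0.319, 0.221], 0.63)]
```

View pics/side4.png

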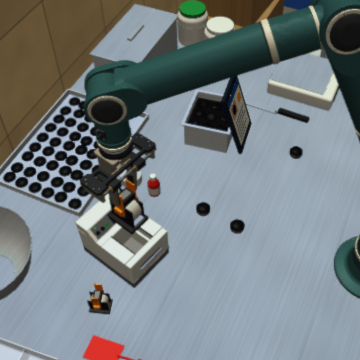

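The picture shows the cassette held at about crop px (128,205), above the now empty bay. Its underside is at about 0.20 m, and the tablet is still propped at (238,115).

```bash
python3 -c "
from station import *
print(workorder.finish_job())"
```

```text
the job is handed in; nothing more can be done
None
```

The job is handed in: the tablet is propped on its own against the pan at about 0.29 rad, screen outwards, and the larger cassette is held pinched and still with its underside at about 0.20 m, clear of the printer. The hand-in returned no verdict.

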